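# Hand lever travel check

## Task

Check the travel of the two hand levers on the test stands: with the outside of the fingers, press the left lever towards its bar as far as it will go and let it spring right back out, then do the same with the right lever. One of them stops well short of its bar and the other comes up against it: press the one that stops short in again, and finish while still holding it in against its stop so that the gap can be gauged. Push only on the fronts of the levers and without forcing them; grip nothing, keep the fingers off the bars, and leave everything else where it is.

Things in the scene. Friction and masses are not known exactly. Their poses are not given: they have to be found in the camera images.
- stand_a: lever test stand, fixed: foot 100x150x12 mm, two uprights at y = -50 and +50 mm carrying a bar along y at z = 100 mm; clamps reach 117 mm high. Origin under the foot's middle; x from lever to bar (away from the robot, within 0.35 rad), y to the left. Both stands look alike; either may be the left one (world y > 0; the right one has y < 0).
- bar_a: the level bar of stand_a: 200 mm long, 26 mm thick over its rubber grip, axis 100 mm above the bench; same origin and axes as the stand
- lever_a (a joint): hand lever, turns level. 0 = out, where its spring returns it (0.36 rad off parallel to the bar); grows as pressed to the bar, counter-clockwise from above. At the press point 2 N starts it, 3.5 to 5 N takes it fully in, to a hard stop: about 0.24 if it stops short (26 mm left from ball end to grip), 0.445 if it comes up against the bar. One lever of each kind; which is found by pressing.
- lever_a_front: front (pushed) half of lever_a, with its ball end: aluminium blade 14 mm high, 13 mm thick in all, from the pivot to a 16 mm ball end 130 mm from the pivot. Origin on the pivot (stand frame x -32, y +75, z 100 mm); x square to the blade towards the bar, y along the blade towards the pivot from the ball; it turns with the lever
- lever_a_back: rear half of the blade of lever_a, on the side of the bar, which the fingers should not get behind; same origin and axes as the front
- press_a (a point): press point of lever_a: on the blade's front face, mid-height (100 mm above the bench), 100 mm from the pivot; x is the press direction, square to the blade, y along the blade towards the pivot; it turns with the lever. The space before it is free above 60 mm from the bench (bystanders there are lower)
- stand_b: lever test stand, fixed: foot 100x150x12 mm, two uprights at y = -50 and +50 mm carrying a bar along y at z = 100 mm; clamps reach 117 mm high. Origin under the foot's middle; x from lever to bar (away from the robot, within 0.35 rad), y to the left. Both stands look alike; either may be the left one (world y > 0; the right one has y < 0).
- bar_b: the level bar of stand_b: 200 mm long, 26 mm thick over its rubber grip, axis 100 mm above the bench; same origin and axes as the stand
- lever_b (a joint): hand lever, turns level. 0 = out, where its spring returns it (0.36 rad off parallel to the bar); grows as pressed to the bar, counter-clockwise from above. At the press point 2 N starts it, 3.5 to 5 N takes it fully in, to a hard stop: about 0.24 if it stops short (26 mm left from ball end to grip), 0.445 if it comes up against the bar. One lever of each kind; which is found by pressing.
- lever_b_front: front (pushed) half of lever_b, with its ball end: aluminium blade 14 mm high, 13 mm thick in all, from the pivot to a 16 mm ball end 130 mm from the pivot. Origin on the pivot (stand frame x -32, y +75, z 100 mm); x square to the blade towards the bar, y along the blade towards the pivot from the ball; it turns with the lever
- lever_b_back: rear half of the blade of lever_b, on the side of the bar, which the fingers should not get behind; same origin and axes as the front
- press_b (a point): press point of lever_b: on the blade's front face, mid-height (100 mm above the bench), 100 mm from the pivot; x is the press direction, square to the blade, y along the blade towards the pivot; it turns with the lever. The space before it is free above 60 mm from the bench (bystanders there are lower)
- screwdriver_a: bystander, to be left alone: orange-handled screwdriver, 174 mm long, lying at the front left; origin at its underside
- pliers: bystander, to be left alone: blue-handled pliers, 178 mm long, lying at the front; origin at its underside
- coil_w0: bystander, to be left alone: small wound coil, 47x46x57 mm, standing at the front between the stands; origin at its underside
- tape_roll: bystander, to be left alone: roll of tape, 64 mm across, 18 mm high, front right; origin at its underside
- solenoid_stand_loose: bystander, to be left alone: dark solenoid body, 70 mm across, 103 mm high, standing behind the stands; origin at its underside
- varnish_can: bystander, to be left alone: open tin with a dauber, 70 mm across, 122 mm high, behind the stands; origin at its underside
- half_shell_1: bystander, to be left alone: pressed aluminium half shell, 46x36x13 mm, lying at the front left; origin at its underside

How it is judged:
By the outcome, as a careful person would: the job done as asked, in the order asked, and still so for the second after the job is handed in, while the arm keeps its last pose, push and grip.
It also fails if it takes over 48 s, if anything falls off the work surface, if the arm or the gripper's body presses on something with over 40 N, if the wrist force passes 120 N, or if a joint passes its speed limit or range.

## Robot

A 7-joint arm with a two-finger parallel gripper is mounted at the origin on a cart in front of the work surface, level with it; the furniture and walls round the work are solid. World frame = base frame: x ahead of the robot, y to its left, z up, the work surface at z = 0. Lengths are in m, angles in rad, forces in N, time in s.
With the tool pointing down it reaches from about 0.4 to 0.85 m from the base axis. Payload 10.4 kg.
Tool frame: the origin (TCP) lies midway between the tips of the shut fingers; the grasp point (between the pads) lies 19 mm behind it; z points along the fingers, y is the line along which they close (so a half turn about z gives the same grasp; the last joint's range is limited). The gripper opens to 87 mm and grips with 3 to 60 N. Pads are 19 mm wide; open, the fingers measure 117 mm over their backs; the gripper's body (75 mm by 190 mm) begins 51 mm behind the grasp point.
Start: joints at [1.327, 0.332, -0.065, 1.46, 0.022, 1.35, -0.088], TCP at [0.137, -0.61, 0.223] pointing down, gripper open.
Joint ranges: [-2.6, 2.6], [-0.5, 2.12], [-1.47, 1.34], [0.16, 2.42], [-1.27, 4.41], [0.06, 2.06], [-2.6, 2.6]. Speed limits (rad/s): [2.22, 2.22, 2.79, 2.79, 3.14, 3.14, 3.14].

## Interface

Orientations are given as a unit quaternion [x, y, z, w].
In Python, from bench import sensors, eyes, order gives the robot as it stands.
- The arm moves only by the tool arm_command, never from a script. Its argument "steps" is a list of rows, each an object with "rot": the turn, a rotation vector about the world's x, y, z in degrees, a list of three; "slide": the shift along the world's x, y, z in m, a list of three; "grip": the opening, from 0 (shut) to 1 (fully open). A call has exactly 8 rows; each row shifts and turns the commanded pose from where the row before left it; what a row does not reach is not made up. A row lasts 1/8 s, in which the tool goes at most 62.5 mm and 10.7 degrees, less where a joint would pass 70% of its speed; a pose out of reach is approached as far as the arm can. A call with a gripper value outside its range is refused whole. The fingers move at their own pace and stop on an object; "newtons" is the grip in N (left out, the last holds). Time passes only in rows, so rows that do not move let the fingers close, or fill a call up. It gives the time, the measured TCP pose, the force, the opening and the grip force at its end, in the units of the state.
- sensors.read_state(): the state, without advancing time (a new reading comes with each control period).
- eyes.camera(name): name is "scene" or "top" or "wrist"; returns a dict with "pixels" (480x640x3 uint8, red, green, blue), "intrinsics" (3x3 intrinsics, pixels), "pose" (4x4, takes a point from camera to world coordinates). Camera axes: x right, y down, z forward; pixel columns grow to the right and rows downward; lengths in m; the calibration is good to about 2 mm. The wrist camera is an equidistant fisheye: a pixel r from the principal point sees the ray r / f radians off the axis. A picture is of the moment at which its call begins. There is no depth.
- order.close_job(): hands the job in; it is judged then, once.
Trained networks look in a picture, given as the dict that the camera call returned (one of the last four; its "shot" number tells which), for a name from the list of things; names that differ only in an ending like _2 or _b are one class to them, and where a whole thing is asked for, a point or a joint stands for the part that bears it (a point fixed in the world has none). Each returns a list of dicts, best first, with "conf" (0 to 1); they miss things now and then, are a little off and sometimes report something else, mostly with a low value. They report only what shows in the picture. A call takes as long as a camera call.
- eyes.look_for(name, picture): "bbox" ([left, top, right, bottom] in pixels, round what is visible of it).
The state is a dict: "time": time; "joint_positions": joint angles; "joint_vel": joint speeds; "joint_torque": joint torques, N m; "ee_pos": TCP position; "eef_rot": TCP orientation; "ft_force": force on the tool from outside, world axes, zero at the start; "torque": the same for the moment, N m; "width": finger opening in m; "grip_force": force on a finger pad.
Only numpy, scipy, OpenCV 4.12 (cv2) and the standard library are available. Lean on these libraries where they do the work, as an engineer would, in place of code of your own. Each camera call takes 0.05 s, during which the arm holds its last target. There are 200 camera calls.

## Working session

There is one attempt and no reset: what is moved stays moved. The work goes in short steps, Python scripts to look and compute and a tool call to move; the robot and the scene stay as the last step left them, time stands still between calls to the robot, and variables do not carry over. Pictures are saved under pics/ and viewed, at most 10 in all, crops included, and the job is handed in when it is done.

Besides the shell and the picture viewer there is one more tool, called after ">>>" as a command line: name --argument value ..., lists and objects as JSON in quotes. arm_command: Moves the arm, as the interface text tells. Its arguments: {"type":"object","properties":{"steps":{"type":"array","items":{"type":"object","properties":{"rot":{"type":"array","items":{"type":"number"}},"slide":{"type":"array","items":{"type":"number"}},"grip":{"type":"number"}}}},"newtons":{"type":"number"}},"required":["steps"]}

```bash
mkdir -p pics; ls; python3 - <<'E'
from bench import sensors, eyes
import cv2
print(sensors.read_state())
for n in ["top","scene"]:
    p=eyes.camera(n); cv2.imwrite(f"pics/{n}0.png",p["pixels"][:,:,::-1])
    print(n,p["intrinsics"].tolist(),p["pose"].round(4).tolist())
    for k in ["stand_a","bar_a","lever_a_front","lever_a_back","press_a","coil_w0"]:
        print(k,[( [round(x) for x in d["bbox"]],round(d["conf"],2)) for d in eyes.look_for(k,p)[:4]])
E
```

```text
pics
{'time': 0.0, 'joint_positions': array([ 1.32743818,  0.33285693, -0.06467381,  1.46098193,  0.02161408,
        1.3499178 , -0.08851275]), 'joint_vel': array([ 0.00174756, -0.00052007, -0.00052938, -0.00136104,  0.0011211 ,
        0.0007117 , -0.00041937]), 'joint_torque': array([ 5.63047415e-04, -6.23255396e+01,  2.50511547e-02, -3.89909041e+01,
       -6.13418268e-02,  3.97101708e-02,  1.31114875e-04]), 'ee_pos': array([ 0.13673807, -0.6094367 ,  0.22174383]), 'eef_rot': array([ 9.93914837e-01,  1.10148802e-01, -1.26999711e-04, -7.23081166e-04]), 'ft_force': array([ 0.51366841, -0.19809737,  1.33883929]), 'torque': array([-0.01325354,  0.0021693 , -0.01408736]), 'grip_force': 0.0, 'width': 0.08674964782398402}
top [[524.9338593618943, 0.0, 315.32076646185766], [0.0, 524.9338593618943, 241.5325571253932], [0.0, 0.0, 1.0]] [[0.0046, -0.9828, 0.1847, 0.3737], [-0.9996, 0.0007, 0.0286, -0.0024], [-0.0283, -0.1847, -0.9824, 0.9649], [0.0, 0.0, 0.0, 1.0]]
stand_a [([362, 210, 482, 291], 0.81), ([197, 207, 316, 280], 0.65), ([379, 242, 444, 286], 0.54), ([224, 262, 302, 271], 0.19)
[... 296 characters left out ...]
([324, 270, 356, 303], 0.74), ([381, 244, 450, 287], 0.57)]
scene [[533.9465145423935, 0.0, 329.61386769962996], [0.0, 533.9465145423935, 241.70002009899537], [0.0, 0.0, 1.0]] [[-0.6668, -0.4476, 0.5958, -0.0568], [-0.7452, 0.4074, -0.5279, 0.5384], [-0.0064, -0.796, -0.6052, 0.6922], [0.0, 0.0, 0.0, 1.0]]
stand_a [([233, 226, 331, 335], 0.86), ([336, 185, 433, 257], 0.81), ([269, 248, 331, 289], 0.47)]
bar_a [([339, 181, 425, 218], 0.93), ([236, 224, 310, 296], 0.67)]
lever_a_front [([365, 210, 428, 223], 0.89)]
lever_a_back [([373, 212, 388, 216], 0.51), ([337, 184, 432, 258], 0.16)]
press_a [([366, 209, 430, 223], 0.92), ([271, 252, 332, 291], 0.77)]
coil_w0 [([353, 262, 379, 297], 0.81)]
```

```bash
python3 - <<'E'
import cv2
a=cv2.imread("pics/top0.png")[190:340,170:510]; cv2.imwrite("pics/topc.png",cv2.resize(a,None,fx=2.35,fy=2.35,interpolation=cv2.INTER_CUBIC))
E
```

```text
(no output)
```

View pics/topc.png

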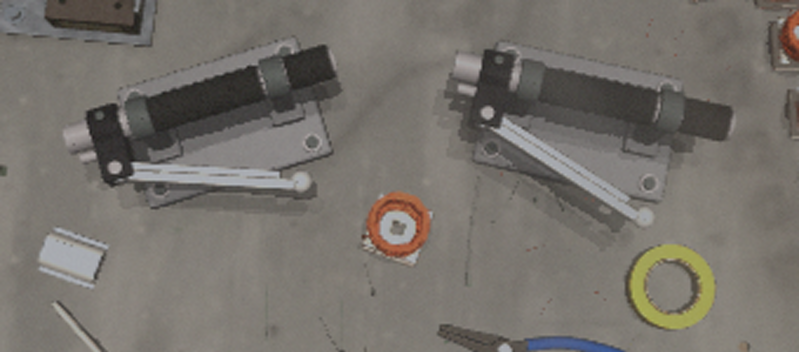

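View pics/scene0.png

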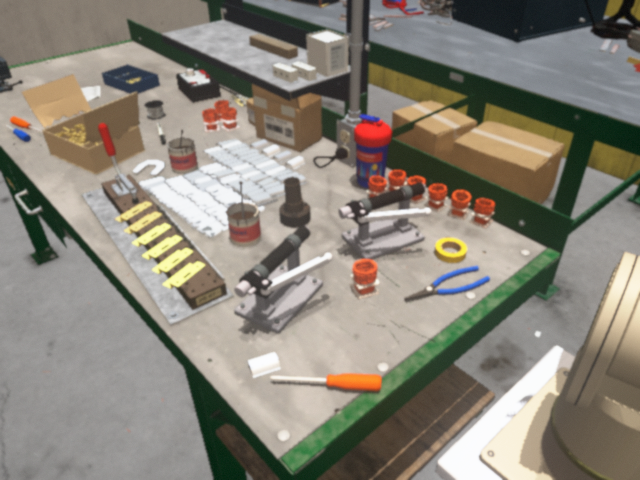

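The top view shows the left lever with its pivot at about px (219,261) and ball at (298,267). The right lever has its pivot at (377,238) and ball at (444,282). The coil, tape, pliers and screwdriver lie in front of the stands, and both levers are out.

```bash
cat > h.py <<'E'
import numpy as np
def ray(p,uv,z):
    K=p["intrinsics"];T=p["pose"];d=T[:3,:3]@np.linalg.solve(K,[uv[0],uv[1],1]);o=T[:3,3]
    return o+d*(z-o[2])/d[2]
E
python3 - <<'E'
from h import *
from bench import eyes
p=eyes.camera("top")
c=lambda x,y:(170+x/2.35,190+y/2.35)
for n,pv,bl,b0,b1 in [("L",(115,167),(302,182),(148,114),(323,66)),("R",(487,113),(645,217),(535,82),(720,121))]:
    P=ray(p,c(*pv),.117);B=ray(p,c(*bl),.1);y=(P-B)[:2];L=np.hypot(*y);yaw=np.arctan2(-y[0],y[1])
    d=(ray(p,c(*b0),.1)-ray(p,c(*b1),.1))[:2]; sy=np.arctan2(-d[0],d[1])
    u=y/L; x=np.array([u[1],-u[0]])
    piv=B[:2]+.13*u   # from the ball
    print(n,"piv",P.round(4),"pivfromball",piv.round(4),"ball",B.round(4),"L",L.round(4),"yaw",yaw.round(3),"bar yaw-.36",(sy-.36).round(3))
    for yw in (yaw,sy-.36):
        pass
    for a in (0,.24,.445):
        t=yaw+a; xx=np.array([np.cos(t),np.sin(t)]); yy=np.array([-np.sin(t),np.cos(t)])
        print(a,"press",((P[:2]+piv)/2-.1*yy-.0065*xx).round(4),"dir",xx.round(3))
E
```

```text
L piv [0.5006 0.1804 0.117 ] pivfromball [0.5006 0.1803] ball [0.4924 0.0505 0.1   ] L 0.1301 yaw -0.063 bar yaw-.36 -0.087
0 press [0.4878 0.0809] dir [ 0.998 -0.063]
0.24 press [0.5118 0.0808] dir [0.984 0.177]
0.445 press [0.5319 0.0851] dir [0.928 0.373]
R piv [ 0.5388 -0.0793  0.117 ] pivfromball [ 0.5382 -0.0803] ball [ 0.468  -0.1897  0.1   ] L 0.1311 yaw -0.571 bar yaw-.36 -0.576
0 press [ 0.479  -0.1604] dir [ 0.842 -0.54 ]
0.24 press [ 0.4999 -0.1723] dir [ 0.946 -0.325]
0.445 press [ 0.5195 -0.1782] dir [ 0.992 -0.125]
```

>>> arm_command --steps '[{"slide":[0.036,0.038,0],"rot":[0,0,-2],"grip":0},{"slide":[0.036,0.038,0],"rot":[0,0,-2],"grip":0},{"slide":[0.036,0.038,0],"rot":[0,0,-2],"grip":0},{"slide":[0.036,0.038,0],"rot":[0,0,-2],"grip":0},{"slide":[0.036,0.038,0],"rot":[0,0,-2],"grip":0},{"slide":[0.036,0.038,0],"rot":[0,0,-2],"grip":0},{"slide":[0.036,0.038,0],"rot":[0,0,-2],"grip":0},{"slide":[0.036,0.038,0],"rot":[0,0,-2],"grip":0}]' --newtons 10

```text
time: 1.75
ee_pos: [0.4259, -0.3046, 0.2229]
eef_rot: [1.0, -0.03, 0.0, 0.0]
ft_force: [0.2, -0.1, 0.2]
width: 0.015
grip_force: 0.0
```

>>> arm_command --steps '[{"slide":[0,0.048,-0.005],"grip":0},{"slide":[0,0.048,-0.005],"grip":0},{"slide":[0,0.048,-0.005],"grip":0},{"slide":[0,0.048,-0.005],"grip":0},{"slide":[0,0.048,-0.005],"grip":0},{"slide":[0,0.048,-0.005],"grip":0},{"slide":[0,0.048,-0.005],"grip":0},{"slide":[0,0.048,-0.005],"grip":0}]'

```text
schema error: expected keys rot, slide, grip
```

```bash
python3 - <<'E'
from bench import sensors, eyes
import cv2
p=eyes.camera("wrist"); cv2.imwrite("pics/w1.png",p["pixels"][:,:,::-1])
s=sensors.read_state();print(s["ee_pos"],s["ft_force"],s["width"],p["pose"].round(3).tolist(),p["intrinsics"][0])
E
```

```text
[ 0.43099482 -0.29791987  0.22300528] [ 4.16890134  7.76170997 -0.14581429] 0.011083802175479425 [[-0.06, -0.969, -0.242, 0.492], [-0.998, 0.059, 0.013, -0.31], [0.002, 0.242, -0.97, 0.384], [0.0, 0.0, 0.0, 1.0]] [371.64829954   0.         323.6782164 ]
```

View pics/w1.png

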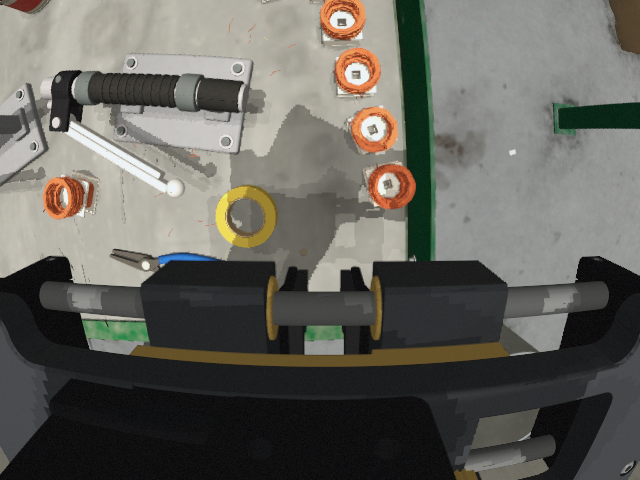

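The wrist view shows the right lever out, with its ball at px (175,188) and pivot at (57,122). The fingers are nearly shut, and nothing stands in the way.

>>> arm_command --steps '[{"slide":[0,0.048,-0.005],"rot":[0,0,0],"grip":0},{"slide":[0,0.048,-0.005],"rot":[0,0,0],"grip":0},{"slide":[0,0.048,-0.005],"rot":[0,0,0],"grip":0},{"slide":[0,0.048,-0.005],"rot":[0,0,0],"grip":0},{"slide":[0,0.048,-0.005],"rot":[0,0,0],"grip":0},{"slide":[0,0.048,-0.005],"rot":[0,0,0],"grip":0},{"slide":[0,0.048,-0.005],"rot":[0,0,0],"grip":0},{"slide":[0,0.044,-0.005],"rot":[0,0,0],"grip":0}]'

```text
time: 2.8
ee_pos: [0.4248, 0.0756, 0.1827]
eef_rot: [1.0, -0.029, 0.0, 0.0]
ft_force: [-0.5, 0.1, -0.6]
width: 0.0004
grip_force: 0.0
```

```bash
python3 - <<'E'
from bench import sensors, eyes
import cv2
p=eyes.camera("wrist"); p=eyes.camera("wrist"); cv2.imwrite("pics/w2.png",p["pixels"][:,:,::-1])
s=sensors.read_state();print(s["time"],s["ee_pos"],s["ft_force"],s["width"],s["joint_positions"].round(2),p["pose"].tolist(),p["intrinsics"].tolist())
E
```

```text
2.9 [0.42438569 0.07853394 0.1826578 ] [-0.00634902 -0.78393816  0.74299954] 0.00045508055849523017 [ 0.5  -0.04 -0.76  1.96 -0.03  1.21 -1.87] [[-0.05252787230192332, -0.969011315546047, -0.24136671886394961, 0.4901095286906876], [-0.9986193927523681, 0.050882847533258814, 0.01304776784724713, 0.075822786913239], [-0.0003620087310430506, 0.2417188577058546, -0.9703462592183536, 0.34392037159625577], [0.0, 0.0, 0.0, 1.0]] [[371.64829954431775, 0.0, 323.678216400341], [0.0, 371.64829954431775, 236.5010752943658], [0.0, 0.0, 1.0]]
```

View pics/w2.png

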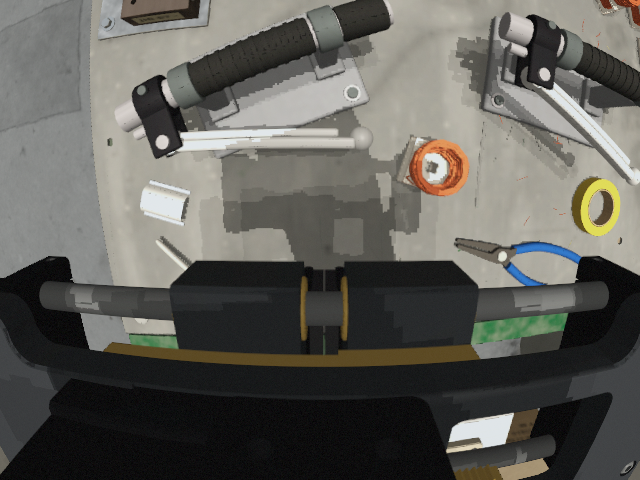

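The wrist view shows the left lever straight ahead, with its ball at px (361,137), which gives about (0.495, 0.051) and agrees with the top view. Next I descend in front of the press point.

>>> arm_command --steps '[{"slide":[0,0.001,-0.03],"rot":[0,0,0],"grip":0},{"slide":[0,0.001,-0.03],"rot":[0,0,0],"grip":0},{"slide":[0,0,-0.025],"rot":[0,0,0],"grip":0},{"slide":[0,0,-0.012],"rot":[0,0,0],"grip":0},{"slide":[0.01,0,0],"rot":[0,0,0],"grip":0},{"slide":[0.01,0,0],"rot":[0,0,0],"grip":0},{"slide":[0.01,0,0],"rot":[0,0,0],"grip":0},{"slide":[0.005,0,0],"rot":[0,0,0],"grip":0}]'

```text
time: 3.9
ee_pos: [0.461, 0.0762, 0.086]
eef_rot: [1.0, -0.029, 0.0, -0.0]
ft_force: [-0.2, -0.3, 0.1]
width: 0.0006
grip_force: 0.0
```

>>> arm_command --steps '[{"slide":[0.004,0.001,0],"rot":[0,0,0],"grip":0},{"slide":[0.004,0.001,0],"rot":[0,0,0],"grip":0},{"slide":[0.004,0.001,0],"rot":[0,0,0],"grip":0},{"slide":[0.003,0,0],"rot":[0,0,0],"grip":0},{"slide":[0.003,0,0],"rot":[0,0,1],"grip":0},{"slide":[0.003,0,0],"rot":[0,0,1],"grip":0},{"slide":[0.003,0,0],"rot":[0,0,1],"grip":0},{"slide":[0.003,0,0],"rot":[0,0,1],"grip":0}]'

```text
time: 4.9
ee_pos: [0.4867, 0.0788, 0.0854]
eef_rot: [1.0, 0.006, -0.0, 0.0]
ft_force: [-2.1, -3.5, 0.9]
width: 0.0004
grip_force: 1.4
```

```bash
python3 - <<'E'
from bench import sensors, eyes
import cv2
for i in range(3):
    p=eyes.camera("wrist");s=sensors.read_state();print(s["time"],s["ee_pos"].round(4),s["ft_force"].round(2),s["torque"].round(2))
a=p["pixels"][60:300,80:480,::-1]; cv2.imwrite("pics/w3.png",cv2.resize(a,None,fx=2,fy=2))
E
```

```text
4.95 [0.4871 0.0788 0.0854] [-2.38 -2.71 -1.54] [-0.5   0.62 -0.04]
5.0 [0.4869 0.0789 0.0853] [-2.27 -2.85 -0.14] [-0.48  0.61 -0.  ]
5.05 [0.4868 0.0789 0.0854] [-2.61 -2.54 -0.3 ] [-0.53  0.58 -0.03]
```

View pics/w3.png

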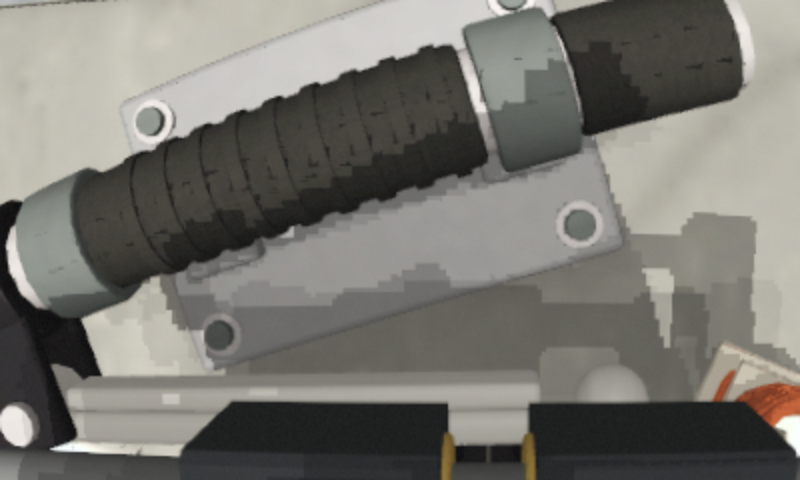

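The wrist crop shows the shut fingers (about px 490) on the blade well short of the ball (615), and the lever has started to turn. I'll keep following the arc.

>>> arm_command --steps '[{"slide":[0.002,-0.001,0],"rot":[0,0,1],"grip":0},{"slide":[0.002,0,0],"rot":[0,0,1],"grip":0},{"slide":[0.002,0,0],"rot":[0,0,1],"grip":0},{"slide":[0.002,0,0],"rot":[0,0,1],"grip":0},{"slide":[0.002,0,0],"rot":[0,0,1],"grip":0},{"slide":[0.001,0,0],"rot":[0,0,1],"grip":0},{"slide":[0.001,0,0],"rot":[0,0,1],"grip":0},{"slide":[0,0,0],"rot":[0,0,0],"grip":0}]'

```text
time: 6.05
ee_pos: [0.4989, 0.0779, 0.0855]
eef_rot: [0.998, 0.067, -0.0, 0.0]
ft_force: [-2.8, -2.2, -1.9]
width: 0.0004
grip_force: 1.7
```

>>> arm_command --steps '[{"slide":[0.001,0,0],"rot":[0,0,0.6],"grip":0},{"slide":[0.001,0,0],"rot":[0,0,0.6],"grip":0},{"slide":[0.001,0,0],"rot":[0,0,0.6],"grip":0},{"slide":[0.001,0,0],"rot":[0,0,0.6],"grip":0},{"slide":[0.001,0,0],"rot":[0,0,0.6],"grip":0},{"slide":[0.001,0,0],"rot":[0,0,0.6],"grip":0},{"slide":[0.001,0,0],"rot":[0,0,0],"grip":0},{"slide":[0,0,0],"rot":[0,0,0],"grip":0}]'

```text
time: 7.05
ee_pos: [0.5036, 0.0778, 0.0853]
eef_rot: [0.995, 0.098, -0.003, 0.001]
ft_force: [-15.9, -6.2, 9.5]
width: 0.0006
grip_force: 8.4
```

The left lever met its stop at about 0.24 rad, so it is the one that stops short. Next I release it and go to the right lever.

>>> arm_command --steps '[{"slide":[-0.013,0,0],"rot":[0,0,0],"grip":0},{"slide":[-0.013,0,0],"rot":[0,0,0],"grip":0},{"slide":[-0.013,0,0],"rot":[0,0,0],"grip":0},{"slide":[-0.013,0,0],"rot":[0,0,0],"grip":0},{"slide":[-0.013,0,0],"rot":[0,0,0],"grip":0},{"slide":[0,-0.03,0],"rot":[0,0,-8],"grip":0},{"slide":[0,-0.04,0],"rot":[0,0,-8],"grip":0},{"slide":[0,-0.04,0],"rot":[0,0,-8],"grip":0}]'

```text
time: 8.05
ee_pos: [0.4407, -0.0329, 0.0859]
eef_rot: [0.994, -0.113, 0.001, 0.0]
ft_force: [0.3, 0.4, 0.5]
width: 0.0006
grip_force: 0.0
```

```bash
python3 - <<'E'
from h import *
from bench import sensors, eyes
import cv2
p=eyes.camera("top");s=sensors.read_state();print(s["time"],s["ee_pos"].round(4),s["eef_rot"].round(3),s["ft_force"].round(2),s["joint_positions"].round(2))
cv2.imwrite("pics/t2.png",cv2.resize(p["pixels"][190:340,170:510,::-1],None,fx=2.35,fy=2.35,interpolation=cv2.INTER_CUBIC))
E
```

```text
8.1 [ 0.4403 -0.0383  0.0857] [ 0.993 -0.119  0.     0.001] [ 0.73 -6.28  0.45] [ 0.63  0.11 -0.67  2.05  0.09  1.   -1.89]
```

View pics/t2.png

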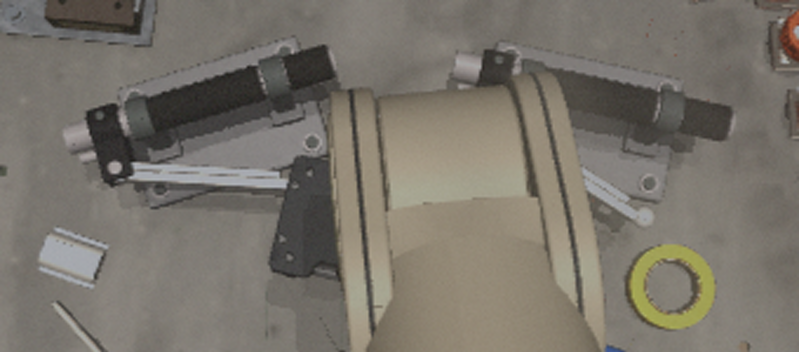

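The top view shows the left lever sprung fully back out, in the same place as at the start, and the right lever untouched. I continue to the right approach.

>>> arm_command --steps '[{"slide":[0,-0.02,0],"rot":[0,0,-4],"grip":0},{"slide":[0,-0.02,0],"rot":[0,0,-4],"grip":0},{"slide":[0,-0.02,0],"rot":[0,0,-4],"grip":0},{"slide":[0,-0.02,0],"rot":[0,0,-4],"grip":0},{"slide":[0.002,-0.015,0],"rot":[0,0,-3],"grip":0},{"slide":[0.002,-0.006,0],"rot":[0,0,0],"grip":0},{"slide":[0.002,0,0],"rot":[0,0,0],"grip":0},{"slide":[0,0,0],"rot":[0,0,0],"grip":0}]'

```text
time: 9.1
ee_pos: [0.4472, -0.1321, 0.0856]
eef_rot: [0.962, -0.273, -0.0, -0.0]
ft_force: [0.1, 0.0, -0.1]
width: 0.0005
grip_force: 0.0
```

>>> arm_command --steps '[{"slide":[0.004,-0.006,0],"rot":[0,0,0],"grip":0},{"slide":[0.005,-0.005,0],"rot":[0,0,0],"grip":0},{"slide":[0.005,-0.004,0],"rot":[0,0,0],"grip":0},{"slide":[0.005,-0.004,0],"rot":[0,0,0],"grip":0},{"slide":[0.005,-0.004,0],"rot":[0,0,0],"grip":0},{"slide":[0.003,-0.002,0],"rot":[0,0,2],"grip":0},{"slide":[0.003,-0.002,0],"rot":[0,0,2],"grip":0},{"slide":[0.002,-0.002,0],"rot":[0,0,2],"grip":0}]'

```text
time: 10.1
ee_pos: [0.4787, -0.1619, 0.0854]
eef_rot: [0.975, -0.222, -0.0, 0.0]
ft_force: [-2.4, 0.4, -0.5]
width: 0.0005
grip_force: 1.3
```

>>> arm_command --steps '[{"slide":[0.002,-0.001,0],"rot":[0,0,1],"grip":0},{"slide":[0.002,-0.001,0],"rot":[0,0,1],"grip":0},{"slide":[0.002,-0.001,0],"rot":[0,0,1],"grip":0},{"slide":[0.002,-0.001,0],"rot":[0,0,1],"grip":0},{"slide":[0.002,-0.001,0],"rot":[0,0,1],"grip":0},{"slide":[0.002,-0.001,0],"rot":[0,0,1],"grip":0},{"slide":[0.002,-0.001,0],"rot":[0,0,1],"grip":0},{"slide":[0.001,-0.001,0],"rot":[0,0,1],"grip":0}]'

```text
time: 11.1
ee_pos: [0.4938, -0.1699, 0.0855]
eef_rot: [0.988, -0.154, -0.0, 0.0]
ft_force: [-4.4, 0.2, -0.2]
width: 0.0007
grip_force: 2.1
```

>>> arm_command --steps '[{"slide":[0.002,-0.001,0],"rot":[0,0,1],"grip":0},{"slide":[0.002,-0.001,0],"rot":[0,0,1],"grip":0},{"slide":[0.002,-0.001,0],"rot":[0,0,1],"grip":0},{"slide":[0.002,-0.001,0],"rot":[0,0,1],"grip":0},{"slide":[0.002,0,0],"rot":[0,0,1],"grip":0},{"slide":[0.001,-0.001,0],"rot":[0,0,1],"grip":0},{"slide":[0.001,0,0],"rot":[0,0,1],"grip":0},{"slide":[0,0,0],"rot":[0,0,0],"grip":0}]'

```text
time: 12.1
ee_pos: [0.5058, -0.175, 0.0855]
eef_rot: [0.996, -0.094, -0.0, 0.0]
ft_force: [-4.0, -0.9, -0.7]
width: 0.0004
grip_force: 2.4
```

>>> arm_command --steps '[{"slide":[0.001,0,0],"rot":[0,0,0.6],"grip":0},{"slide":[0.001,-0.001,0],"rot":[0,0,0.6],"grip":0},{"slide":[0.001,0,0],"rot":[0,0,0.6],"grip":0},{"slide":[0.001,-0.001,0],"rot":[0,0,0.6],"grip":0},{"slide":[0.001,0,0],"rot":[0,0,0],"grip":0},{"slide":[0,0,0],"rot":[0,0,0],"grip":0},{"slide":[0,0,0],"rot":[0,0,0],"grip":0},{"slide":[0,0,0],"rot":[0,0,0],"grip":0}]'

```text
time: 13.1
ee_pos: [0.5092, -0.1763, 0.0853]
eef_rot: [0.997, -0.073, -0.002, -0.0]
ft_force: [-14.0, 2.3, 5.2]
width: 0.0006
grip_force: 7.0
```

The right lever goes all the way to its bar at about 0.44 rad, with 14 N at the stop. Next I release it and return to the left lever.

>>> arm_command --steps '[{"slide":[-0.013,0.003,0],"rot":[0,0,0],"grip":0},{"slide":[-0.013,0.005,0],"rot":[0,0,0],"grip":0},{"slide":[-0.013,0.008,0],"rot":[0,0,0],"grip":0},{"slide":[-0.015,0.01,0],"rot":[0,0,0],"grip":0},{"slide":[-0.016,0.01,0],"rot":[0,0,0],"grip":0},{"slide":[0,0.04,0],"rot":[0,0,1],"grip":0},{"slide":[0,0.05,0],"rot":[0,0,1],"grip":0},{"slide":[0,0.05,0],"rot":[0,0,1],"grip":0}]'

```text
time: 14.1
ee_pos: [0.4415, 0.0008, 0.0864]
eef_rot: [0.999, -0.047, 0.002, 0.0]
ft_force: [1.0, -1.0, -0.0]
width: 0.0003
grip_force: 0.0
```

>>> arm_command --steps '[{"slide":[0,0.035,0],"rot":[0,0,1],"grip":0},{"slide":[0,0.025,0],"rot":[0,0,0],"grip":0},{"slide":[0,0.015,0],"rot":[0,0,0],"grip":0},{"slide":[0,0.003,0],"rot":[0,0,0],"grip":0},{"slide":[0.004,0,0],"rot":[0,0,0],"grip":0},{"slide":[0.004,0,0],"rot":[0,0,0],"grip":0},{"slide":[0.004,0,0],"rot":[0,0,0],"grip":0},{"slide":[0,0,0],"rot":[0,0,0],"grip":0}]'

```text
time: 15.1
ee_pos: [0.4532, 0.0769, 0.0855]
eef_rot: [0.999, -0.038, -0.0, -0.0]
ft_force: [0.5, 0.3, 0.2]
width: 0.0007
grip_force: 0.0
```

```bash
python3 - <<'E'
from bench import sensors, eyes
import cv2
p=eyes.camera("top");s=sensors.read_state();print(s["time"],s["ee_pos"].round(4),s["eef_rot"].round(3),s["ft_force"].round(2),s["joint_positions"].round(2))
cv2.imwrite("pics/t3.png",cv2.resize(p["pixels"][190:340,170:510,::-1],None,fx=2.35,fy=2.35,interpolation=cv2.INTER_CUBIC))
E
```

```text
15.15 [0.453  0.077  0.0855] [ 0.999 -0.038 -0.    -0.   ] [-0.7  -0.09  0.59] [ 0.49  0.18 -0.81  2.01  0.15  1.01 -2.03]
```

View pics/t3.png

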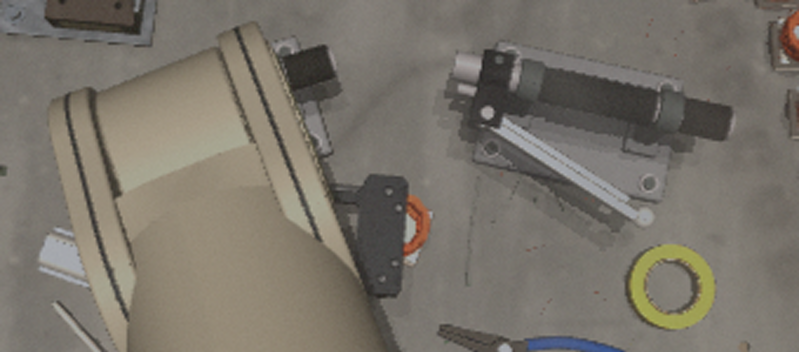

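The top view shows the right lever fully out again, with its ball at crop px (645,217) as before. Now the second press of the left lever.

>>> arm_command --steps '[{"slide":[0.006,0.001,0],"rot":[0,0,0],"grip":0},{"slide":[0.006,0.001,0],"rot":[0,0,0],"grip":0},{"slide":[0.005,0,0],"rot":[0,0,0],"grip":0},{"slide":[0.004,0,0],"rot":[0,0,0],"grip":0},{"slide":[0.003,0,0],"rot":[0,0,1],"grip":0},{"slide":[0.003,0,0],"rot":[0,0,1],"grip":0},{"slide":[0.003,0,0],"rot":[0,0,1],"grip":0},{"slide":[0.003,0,0],"rot":[0,0,2],"grip":0}]'

```text
time: 16.15
ee_pos: [0.4857, 0.0788, 0.0853]
eef_rot: [1.0, 0.007, -0.0, 0.0]
ft_force: [-3.2, -2.5, 0.1]
width: 0.0001
grip_force: 1.4
```

>>> arm_command --steps '[{"slide":[0.002,0,0],"rot":[0,0,1],"grip":0},{"slide":[0.002,0,0],"rot":[0,0,1],"grip":0},{"slide":[0.002,0,0],"rot":[0,0,1],"grip":0},{"slide":[0.002,0,0],"rot":[0,0,1],"grip":0},{"slide":[0.002,0,0],"rot":[0,0,1],"grip":0},{"slide":[0.001,0,0],"rot":[0,0,1],"grip":0},{"slide":[0.001,0,0],"rot":[0,0,1],"grip":0},{"slide":[0,0,0],"rot":[0,0,0],"grip":0}]'

```text
time: 17.15
ee_pos: [0.498, 0.0792, 0.0856]
eef_rot: [0.998, 0.067, 0.0, -0.0]
ft_force: [-3.6, -3.1, 0.2]
width: 0.0006
grip_force: 1.7
```

>>> arm_command --steps '[{"slide":[0.001,0,0],"rot":[0,0,0.6],"grip":0},{"slide":[0.001,0,0],"rot":[0,0,0.6],"grip":0},{"slide":[0.001,0,0],"rot":[0,0,0.6],"grip":0},{"slide":[0.001,0,0],"rot":[0,0,0.6],"grip":0},{"slide":[0.001,0,0],"rot":[0,0,0],"grip":0},{"slide":[0.001,0,0],"rot":[0,0,0],"grip":0},{"slide":[0,0,0],"rot":[0,0,0],"grip":0},{"slide":[0,0,0],"rot":[0,0,0],"grip":0}]'

```text
time: 18.15
ee_pos: [0.5028, 0.0792, 0.0855]
eef_rot: [0.996, 0.088, -0.001, 0.0]
ft_force: [-8.2, -3.8, 4.3]
width: 0.0004
grip_force: 4.8
```

```bash
python3 - <<'E'
from bench import sensors, eyes, order
for i in range(3):
    eyes.camera("wrist");s=sensors.read_state();print(s["time"],s["ee_pos"].round(4),s["ft_force"].round(1))
f=s["ft_force"]
if 6<(f[0]**2+f[1]**2)**.5<15: print(order.close_job())
E
```

```text
18.2 [0.5028 0.0792 0.0854] [-9.4 -3.1  4.2]
18.25 [0.5028 0.0792 0.0854] [-8.9 -3.8  4.8]
18.3 [0.5028 0.0792 0.0854] [-8.7 -3.8  4.3]
the job is handed in; nothing more can be done
None
```

Job handed in at 18.3 s: both levers were pressed to their stops (about 17 N left, 14 N right) and sprang back out; the left one stops short of its bar and is being held in against its stop at about 9 N.

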